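# Put the remotes back in their tray

### The arm

A 6-joint arm with a two-finger parallel gripper is mounted at the origin on the work surface. World frame = base frame: x ahead of the robot, y to its left, z up, the work surface at z = 0. Lengths are in mm, angles in rad, forces in N, time in s.
With the tool pointing down it reaches from about 350 to 775 mm from the base axis. Payload 7.3 kg.
Tool frame: the origin (TCP) lies between the finger pads; the fingertips stand 17 mm ahead of it and the grasp point (between the pads) lies 2 mm behind it; z points along the fingers, y is the direction in which the jaws open and shut (so a half turn about z gives the same grasp; the last joint's range is limited). The gripper opens to 92 mm and grips with 3 to 60 N. Pads are 19 mm wide; open, the fingers measure 130 mm over their backs; the gripper's body (75 mm by 190 mm) begins 47 mm behind the grasp point.
Start: joints at [-1.451, 0.342, 1.524, -0, 1.275, -0.146], TCP at [137.929, -506.576, 243.741] pointing down, gripper open.
Joint ranges: [-2.53, 2.53], [-0.77, 2.02], [0.04, 2.7], [-1, 4.14], [0.28, 2.66], [-3.11, 3.11]. Speed limits (rad/s): [2.57, 2.57, 3.14, 3.14, 3.14, 3.14].

### API

Orientations are given as [roll, pitch, yaw] about the fixed x, y, z axes, in that order (R = Rz(yaw) Ry(pitch) Rx(roll)).
In Python, from plant import get_obs, capture, get_calibration, close_job gives the robot as it stands.
- The arm moves only by the tool carry_out, never from a script. Its argument "moves" is one flat list of numbers, 7 for each row, row after row: the shift along the tool's x, y, z normalised to -1 to 1, where 1 is 40 cm, then the turn, a rotation vector about the tool's x, y, z normalised to -1 to 1, where 1 is 30 degrees, then the opening, from 0 (shut) to 1 (fully open). A call has exactly 8 rows; each row is the pose to reach, as a shift and turn from the pose measured when the call began, along the tool's axes at that moment; what a row does not reach only later rows make up. A row lasts 1/10 s, in which the tool goes at most 50 mm and 8.59 degrees, less where a joint would pass 70% of its speed; a pose out of reach is approached as far as the arm can. A call with a number of a shift or a turn outside -1 to 1 is refused whole. A call with a gripper value outside its range is refused whole. The fingers move at their own pace and stop on an object; the grip force is fixed at half the most. Time passes only in rows, so rows that repeat a pose let the fingers close, or fill a call up. It gives the time, the measured TCP pose, the force and the opening at its end, in the units of the state.
- get_obs(): the state, without advancing time (a new reading comes with each control period).
- capture(name): name is "scene" or "top" or "wrist"; returns the picture (384x512x3 uint8, red, green, blue); there is no depth.
- get_calibration(name): a dict with "vfov" (degrees; the focal length in pixels is half the picture's height over the tangent of half this angle, whatever the lens; pixels are square), "cx", "cy" (the principal point, pixels), "cam_to_world" (4x4, takes a point from camera to world coordinates). Camera axes: x right, y up, looking along -z (the intrinsics and any distortion apply to the point x, -y, -z); pixel columns grow to the right and rows downward; lengths in mm; the calibration is good to about 2 mm. A picture is of the moment at which its call begins: read the wrist's pose just before it. get_calibration takes no time and is no camera call; for the wrist camera it gives the pose at the moment of the call.
- close_job(): hands the job in, once; it reports no verdict.
The state is a dict: "time": time; "joint_positions": joint angles; "dq": joint speeds; "tau": joint torques, N m; "tool_pos": TCP position; "tcp_rot": TCP orientation; "contact_force": force on the tool from outside, world axes, zero at the start; "moment": the same for the moment, N m; "grip_width": finger opening in mm.
Only numpy, scipy, OpenCV 4.12 (cv2) and the standard library are available. Lean on these libraries where they do the work, as an engineer would, in place of code of your own. Each camera call takes 0.05 s, during which the arm holds its last target.

### The job

Tidy the table: put the three remote controls from the placemat into the wooden tray, each lying flat, keys up, down inside the hollow that is cut to its own shape (the long one in the long hollow, the short one in the short hollow, the round one in the round hollow). The glasses case and the mint tin look much like remotes but have no keys: leave them where they are, and do not disturb the mug or the can.

Things in the scene. Friction and masses are not known exactly. Their poses are not given: they have to be found in the camera images.
- remote_long: Long remote control: white plastic bar with square ends, 120 x 38 mm, 26 mm high, rows of small grey keys and a grey ring on top (1.5 to 2 mm proud). Origin: centre of its underside; x along its 120 mm length, y across, z up out of its top. It lies loose on the placemat (fixed, 3 mm thick). About 0.1 kg.
- remote_short: Short remote control: white plastic block, 80 x 42 mm, 26 mm high, five large grey keys on top (1.5 mm proud). Origin: centre of its underside; x along its 80 mm length, y across, z up out of its top. It lies loose on the placemat (fixed, 3 mm thick). About 0.07 kg.
- remote_round: Round remote control: white plastic puck, 54 mm in diameter, 26 mm high, with a cross of four grey keys round a grey dot on top (1.5 mm proud). Origin: centre of its underside; z up out of its top. It lies loose on the placemat (fixed, 3 mm thick). About 0.06 kg.
- insert_long: Fixed cork insert 154 x 86 x 10 mm, one of three side by side (order varies) in a fixed wooden tray (186 x 284 mm, rim 16 mm above the table, level with the inserts' tops). It has the long hollow: 144 mm (x) by 62 mm (y) for the long remote, with a dark felt floor, 7 mm deep, centred. Origin: centre of the insert's underside, 6 mm above the table; hollow's floor 3 mm, top face 10 mm above origin. x along the 154 mm side, z up.
- insert_short: Fixed cork insert 154 x 86 x 10 mm, one of three side by side (order varies) in a fixed wooden tray (186 x 284 mm, rim 16 mm above the table, level with the inserts' tops). It has the short hollow: 104 mm (x) by 66 mm (y) for the short remote, with a dark felt floor, 7 mm deep, centred. Origin: centre of the insert's underside, 6 mm above the table; hollow's floor 3 mm, top face 10 mm above origin. x along the 154 mm side, z up.
- insert_round: Fixed cork insert 154 x 86 x 10 mm, one of three side by side (order varies) in a fixed wooden tray (186 x 284 mm, rim 16 mm above the table, level with the inserts' tops). It has the round hollow: 76 mm in diameter for the round remote, with a dark felt floor, 7 mm deep, centred. Origin: centre of the insert's underside, 6 mm above the table; hollow's floor 3 mm, top face 10 mm above origin. x along the 154 mm side, z up.
- glasses_case: Look-alike to be left: glasses case, white, plain top without keys, round ends, 120 x 40 mm, 26 mm high. Origin: centre of its underside; x along its length, z up out of its top. It lies loose on the placemat (fixed, 3 mm thick).
- mint_tin: Look-alike to be left: round mint tin, white, plain lid without keys, 54 mm in diameter, 26 mm high. Origin: centre of its underside; z up out of its top. It lies loose on the placemat (fixed, 3 mm thick).
- mug: Bystander: black mug standing on the table beyond the work, 82 mm across the rim plus a handle, 85 mm high. Origin: centre of its underside.
- can: Bystander: steel can with a paper label standing on the table beyond the placemat, 74 mm in diameter, 85 mm high. Origin: centre of its underside.
There are look-alikes about, which are no part of the job. What is shaped like the remote_round but black is not meant. What is shaped like the remote_long but yellow is not meant.

How it is judged (in metres and radians):
At the end, for the whole second after the job is handed in: Each remote is released, at rest on the floor of its own hollow (underside under 6 mm above the insert's), centre within 20 mm (round: 15 mm) of the insert's centre in plan, level, keys up, within 0.09 rad. Case and tin within 20 mm, mug and can within 30 mm of their starts (horizontal distance between remote_long and insert_long below 0.02 m and z of remote_long in the frame of insert_long below 0.006 m and angle between each of remote_long, remote_short, remote_round's own z axis and vertical below 0.09 rad and linear speed of each of remote_long, remote_short, remote_round below 0.02 m/s and angular speed of each of remote_long, remote_short, remote_round below 0.2 rad/s and horizontal distance between remote_short and insert_short below 0.02 m and z of remote_short in the frame of insert_short below 0.006 m and horizontal distance between remote_round and insert_round below 0.015 m and z of remote_round in the frame of insert_round below 0.006 m and distance of each of glasses_case, mint_tin from where it was at the start of the episode below 0.02 m and distance of each of mug, can from where it was at the start of the episode below 0.03 m); the robot touches nothing.
It fails at once if the glasses case is disturbed (moved more than 20 mm or tipped) (distance of glasses_case from where it was at the start of the episode above 0.02 m or angle between glasses_case's own z axis and vertical above 0.35 rad).
It fails at once if the mint tin is disturbed (moved more than 20 mm or tipped) (distance of mint_tin from where it was at the start of the episode above 0.02 m or angle between mint_tin's own z axis and vertical above 0.35 rad).
It fails at once if the mug is disturbed (moved more than 30 mm or tipped) (distance of mug from where it was at the start of the episode above 0.03 m or angle between mug's own z axis and vertical above 0.35 rad).
It fails at once if the can is disturbed (moved more than 30 mm or tipped) (distance of can from where it was at the start of the episode above 0.03 m or angle between can's own z axis and vertical above 0.35 rad).
It also fails if it takes over 80 s, if anything falls off the work surface, if the arm or the gripper's body presses on something with over 40 N, if the wrist force passes 120 N, or if a joint passes its speed limit or range.

## Working session

There is one attempt and no reset: what is moved stays moved. The work goes in short steps, Python scripts to look and compute and a tool call to move; the robot and the scene stay as the last step left them, time stands still between calls to the robot, and variables do not carry over. Pictures are saved under pics/ and viewed, and the job is handed in when it is done.

Besides the shell and the picture viewer there is one more tool, called after "Emit:" as name(argument=value, ...) on one line, values as JSON. carry_out: Moves the arm, as the interface text tells. Scaled input: -1 to 1 covers 40 cm each way for a shift and 30 degrees each way for a turn. Its arguments: {"type":"object","properties":{"moves":{"type":"array","items":{"type":"number"}}},"required":["moves"]}

```bash
ls; mkdir -p pics; python3 - <<'E'
from plant import *
import cv2
print(get_obs())
for n in ["scene","top","wrist"]:
    c=get_calibration(n);print(n,c)
    cv2.imwrite(f"pics/{n}0.png",capture(n)[:,:,::-1])
E
```

```text
pics
{'time': 0.0, 'joint_positions': array([-1.45102094e+00,  3.42706539e-01,  1.52504555e+00, -1.20678786e-05,
        1.27537318e+00, -1.45981136e-01]), 'dq': array([ 0.00052756, -0.00112174,  0.0011572 , -0.00066091, -0.00151128,
        0.00057429]), 'tau': array([ 8.73246427e-04, -4.31241417e+01, -2.44219798e+01,  7.18881330e-02,
        5.59620315e-02, -1.31634051e-04]), 'tool_pos': array([ 137.86645677, -506.17281012,  243.0433788 ]), 'tcp_rot': array([-3.14007467e+00, -2.11521074e-04,  2.65759886e-01]), 'contact_force': array([ 0.09424191, -0.70598612,  0.36607859]), 'moment': array([0.0240461 , 0.05438069, 0.01080856]), 'grip_width': 92.03331135987672}
scene {'vfov': 48.72252457621069, 'cx': 256.5822546760941, 'cy': 193.06725108617553, 'cam_to_world': array([[-4.50190759e-01, -5.26701733e-01,  7.21050321e-01,
         1.44410178e+03],
       [ 8.92838329e-01, -2.53798381e-01,  3.72056582e-01,
         4.66539888e+02],
       [-1.29614423e-02,  8.11277798e-01,  5.84517181e-01,
         7.96579000e+02],
       [ 0.00000000e+00,  0.00000000e+00,  0.00000000e+00,
         1.000
[... 199 characters left out ...]

       [-9.99666832e-01, -2.23017695e-02, -1.29944532e-02,
        -2.78054526e-01],
       [-1.45274929e-02,  7.00152382e-02,  9.97440133e-01,
         1.39236988e+03],
       [ 0.00000000e+00,  0.00000000e+00,  0.00000000e+00,
         1.00000000e+00]])}
wrist {'vfov': 59.43333157593696, 'cx': 257.8411205205713, 'cy': 191.05244888721967, 'cam_to_world': array([[ 2.62362473e-01,  9.31234793e-01,  2.52918355e-01,
         2.05648498e+02],
       [-9.64968666e-01,  2.53512349e-01,  6.75793018e-02,
        -4.87001719e+02],
       [-1.18572905e-03, -2.61788560e-01,  9.65124522e-01,
         3.82671480e+02],
       [ 0.00000000e+00,  0.00000000e+00,  0.00000000e+00,
         1.00000000e+00]])}
```

View pics/top0.png

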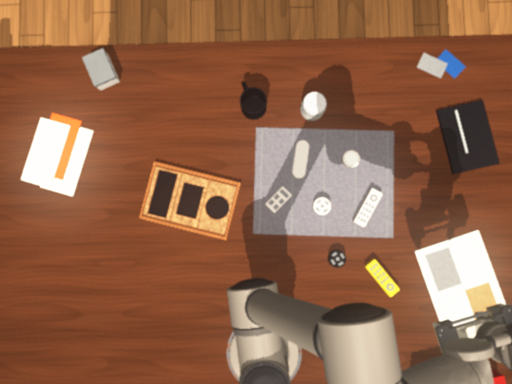

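View pics/scene0.png

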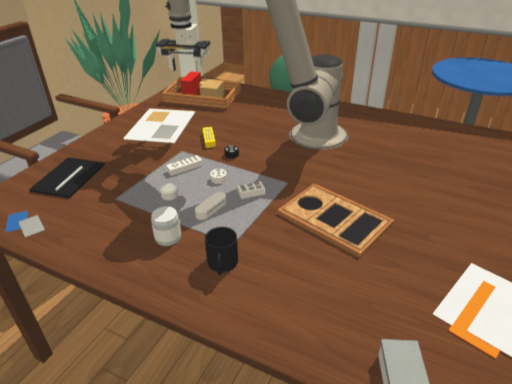

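View pics/wrist0.png

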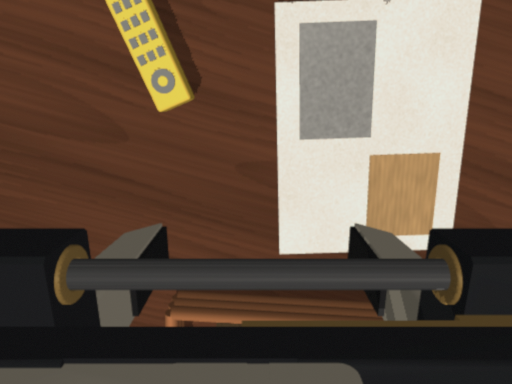

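```bash
cat > h.py <<'E'
import numpy as np, cv2
from plant import *
def ray(n,u,v,z,c=None):
    c=c or get_calibration(n); f=192/np.tan(np.radians(c["vfov"]/2))
    M=np.array(c["cam_to_world"]); d=M[:3,:3]@np.array([(u-c["cx"])/f,-(v-c["cy"])/f,-1.]); o=M[:3,3]
    return o+d*(z-o[2])/d[2]
def proj(n,P,c=None):
    c=c or get_calibration(n); f=192/np.tan(np.radians(c["vfov"]/2))
    M=np.array(c["cam_to_world"]); p=M[:3,:3].T@(np.array(P)-M[:3,3])
    return c["cx"]+f*p[0]/-p[2], c["cy"]-f*p[1]/-p[2]
E
python3 - <<'E'
from h import *
im=cv2.imread("pics/top0.png")
cv2.imwrite("pics/c1.png",cv2.resize(im[120:245,245:405],None,fx=5,fy=5,interpolation=cv2.INTER_CUBIC)[:600])
cv2.imwrite("pics/c2.png",cv2.resize(im[150:250,130:250],None,fx=6,fy=6,interpolation=cv2.INTER_CUBIC))
g=cv2.cvtColor(im,cv2.COLOR_BGR2GRAY)
def comps(mask,z,box,amin):
    n,l,s,c=cv2.connectedComponentsWithStats(mask.astype(np.uint8))
    for i in range(1,n):
        if s[i,4]<amin: continue
        if not(box[0]<c[i][0]<box[1] and box[2]<c[i][1]<box[3]):continue
        pts=np.argwhere(l==i)[:,::-1].astype(np.float32)
        r=cv2.minAreaRect(pts)
        bp=cv2.boxPoints(r)
        w=np.array([ray("top",u,v,z)[:2] for u,v in bp])
        e=[np.linalg.norm(w[1]-w[0]),np.linalg.norm(w[2]-w[1])]
        d=w[1]-w[0] if e[0]>e[1] else w[2]-w[1]
        print(c[i].round(1),s[i,4],"rectc",np.round(r[0],1),"world",w.mean(0).round(1),"sz",np.round(e,0),"ang",np.degrees(np.arctan2(d[1],d[0])).round(1))
m=(im.min(2)>165); m=cv2.morphologyEx(m.astype(np.uint8),cv2.MORPH_CLOSE,np.ones((5,5)))
comps(m,29,(250,400,80,240),40)
print("hollow")
hm=(im.max(2)<55)
comps(hm,9,(135,245,150,245),60)
print("tray")
tm=(im[:,:,2]>130)&(im[:,:,0]<150)
tm=cv2.morphologyEx(tm.astype(np.uint8),cv2.MORPH_CLOSE,np.ones((5,5)))
comps(tm,16,(135,245,150,245),200)
E
```

```text
[313.  104.4] 460 rectc [314. 105.] world [ 767.  -174.8] sz [69. 83.] ang 178.1
[327.2 188.5] 9477 rectc [324.2 182.2] world [ 523.3 -198.5] sz [329. 434.] ang -93.2
[278.3 199.1] 320 rectc [278.2 198.8] world [473.7 -54.8] sz [77. 40.] ang -46.3
hollow
tray
[225.3 174.1] 120140 rectc [255.5 191.5] world [517.3  22. ] sz [1219. 1658.] ang -91.7
```

View pics/c1.png

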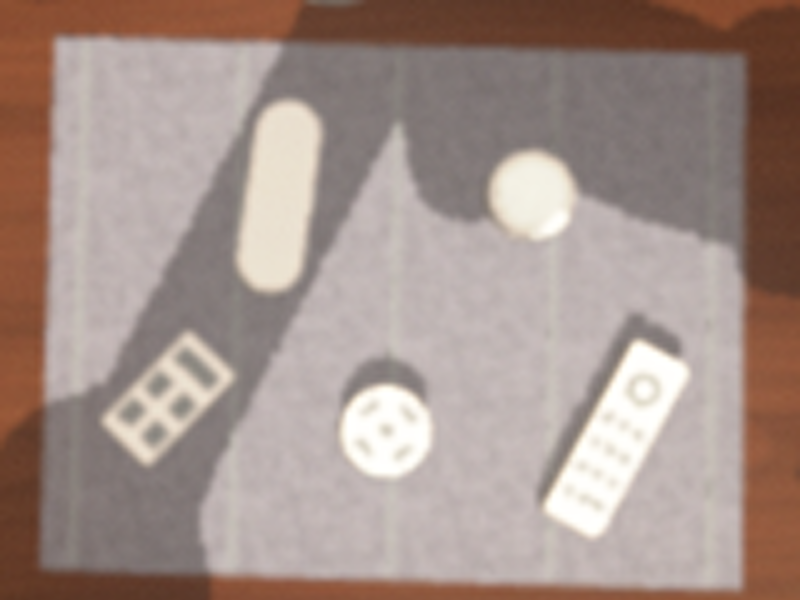

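View pics/c2.png

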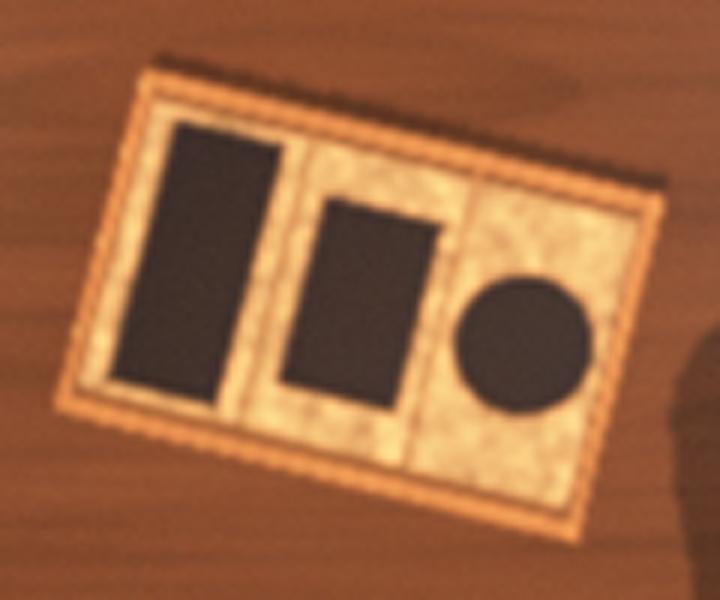

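```bash
python3 - <<'E'
from h import *
def w(pts,sc,ou,ov,z): return np.array([ray("top",(u+.5)/sc-.5+ou,(v+.5)/sc-.5+ov,z)[:2] for u,v in pts])
def quad(name,p,sc,ou,ov,z):
    q=w(p,sc,ou,ov,z); s=[np.linalg.norm(q[(i+1)%4]-q[i]) for i in range(4)]
    i=int(s[0]+s[2]<s[1]+s[3]); d=(q[i+1]-q[i])+(q[i+2]-q[(i+3)%4]) if i==0 else (q[2]-q[1])+(q[3]-q[0])
    print(name,q.mean(0).round(1),np.round(s),"ang",np.degrees(np.arctan2(d[1],d[0])).round(1))
a=(5,245,120,29)
quad("long",[(640,335),(692,368),(600,540),(543,507)],*a)
quad("short",[(190,330),(235,375),(150,468),(102,420)],*a)
print("round",w([(387,431)],*a)); print("case",w([(288,98),(279,196),(270,293)],*a)); print("tin",w([(532,195)],*a))
b=(6,130,150,16)
quad("hl",[(175,122),(283,148),(217,404),(110,380)],*b)
quad("hs",[(325,198),(442,225),(397,411),(280,382)],*b)
print("hr",w([(524,344)],*b),w([(454,344),(594,344)],*b))
quad("tray",[(148,68),(665,200),(578,545),(55,405)],*b)
print("black,yellow",w([(337,258),(382,277)],1,0,0,20), "mug,can",w([(254,101),(314,102)],1,0,0,85))
E
```

```text
long [ 441.7 -332.8] [ 38. 121.  40. 123.] ang 149.3
short [472.1 -55.4] [40. 78. 42. 78.] ang 135.3
round [[ 448.75396295 -189.75149644]]
case [[ 658.84979078 -134.49708488]
 [ 597.08168697 -127.0910056 ]
 [ 536.31953062 -119.74823173]]
tin [[ 594.01954655 -284.76737603]]
hl [499.1 309.5] [ 59. 139.  58. 140.] ang 165.3
hs [475.8 223. ] [ 63. 100.  63.  99.] ang 165.6
hr [[452.84719027 137.78990671]] [[453.64728927 174.48420159]
 [452.04770986 101.12398179]]
tray [475.9 223.1] [282. 186. 284. 184.] ang -105.9
black,yellow [[ 286.61125269 -232.12690231]
 [ 225.82394383 -368.34385629]] mug,can [[ 768.93432058   13.45320541]
 [ 761.25707894 -167.88845474]]
```

```bash
cat >> h.py <<'E'
from scipy.spatial.transform import Rotation as Ro
def go(x,y,z,yawdeg):
    o=get_obs(); R=Ro.from_euler("xyz",o["tcp_rot"])
    T=Ro.from_euler("xyz",[np.pi,0,np.radians(yawdeg)])
    d=R.inv().apply(np.array([x,y,z])-o["tool_pos"]); r=(R.inv()*T).as_rotvec(degrees=True)
    print("t",round(o["time"],2),"pos",o["tool_pos"].round(1),"yaw",np.degrees(o["tcp_rot"][2]).round(1),"grip",round(float(o["grip_width"]),1),"F",o["contact_force"].round(1))
    print("norm shift",(d/400).round(4),"turn",(r/30).round(3), "deg",r.round(1))
E
python3 -c "
from h import *
go(442,-333,120,-30.7)"
```

```text
t 0.15 pos [ 137.9 -506.3  243.2] yaw 15.2 grip 91.8 F [-0.5 -0.5 -0. ]
norm shift [ 0.8473 -0.2179  0.3084] turn [-2.000e-03  1.000e-03  1.531e+00] deg [-0.1  0.  45.9]
```

Emit:
carry_out(moves=[0.85, -0.218, 0.3, 0, 0, 1, 0.8, 0.85, -0.218, 0.3, 0, 0, 1, 0.8, 0.85, -0.218, 0.3, 0, 0, 1, 0.8, 0.85, -0.218, 0.3, 0, 0, 1, 0.8, 0.85, -0.218, 0.3, 0, 0, 1, 0.8, 0.85, -0.218, 0.3, 0, 0, 1, 0.8, 0.85, -0.218, 0.3, 0, 0, 1, 0.8, 0.85, -0.218, 0.3, 0, 0, 1, 0.8])

```text
time: 0.95
tool_pos: [444.9, -330.4, 121.9]
tcp_rot: [-3.139, 0.002, -0.256]
contact_force: [-0.2, -0.4, 0.3]
grip_width: 73.5
```

```bash
python3 -c "
from h import *
go(442,-333,120,-30.7)"
```

```text
t 0.95 pos [ 444.9 -330.4  121.9] yaw -14.7 grip 73.5 F [-0.2 -0.4  0.3]
norm shift [-0.0054  0.0082  0.0049] turn [-0.004  0.004  0.534] deg [-0.1  0.1 16. ]
```

Emit:
carry_out(moves=[-0.005, 0.008, 0, 0, 0, 0.53, 0.8, -0.005, 0.008, 0, 0, 0, 0.53, 0.8, -0.005, 0.008, 0, 0, 0, 0.53, 0.8, -0.005, 0.008, 0.06, 0, 0, 0.53, 0.8, -0.005, 0.008, 0.1, 0, 0, 0.53, 0.8, -0.005, 0.008, 0.1, 0, 0, 0.53, 0.8, -0.005, 0.008, 0.1, 0, 0, 0.53, 0.8, -0.005, 0.008, 0.1, 0, 0, 0.53, 0.8])

```text
time: 1.75
tool_pos: [442.5, -333.5, 83.0]
tcp_rot: [-3.14, 0.0, -0.533]
contact_force: [1.1, 0.8, -0.4]
grip_width: 73.0
```

```bash
python3 -c "
from h import *
go(442,-333,30,-30.7)
c=get_calibration('wrist');im=capture('wrist')[:,:,::-1].copy()
o=get_obs()
th=np.radians(-30.7)
for a,b in [(-60,-19),(60,-19),(60,19),(-60,19),(0,0)]:
    p=(442+a*np.cos(th)-b*np.sin(th),-333+a*np.sin(th)+b*np.cos(th),29)
    q=proj('wrist',p,c); cv2.circle(im,(int(q[0]),int(q[1])),3,(0,0,255),-1)
cv2.imwrite('pics/w1.png',im)"
```

```text
t 1.75 pos [ 442.5 -333.5   83. ] yaw -30.5 grip 73.0 F [ 1.1  0.8 -0.4]
norm shift [-0.0017 -0.0002  0.1324] turn [-0.002  0.001  0.006] deg [-0.1  0.   0.2]
```

View pics/w1.png

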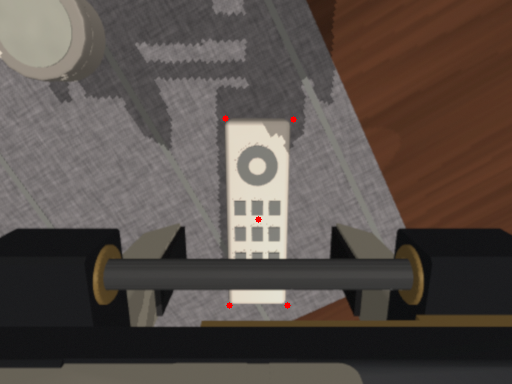

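The long remote appears at columns 227–289, rows 120–304. My predicted corners (red dots) match to about 1 mm. Descending and gripping next.

Emit:
carry_out(moves=[-0.001, 0, 0.06, 0, 0, 0, 0.8, -0.001, 0, 0.11, 0, 0, 0, 0.8, -0.001, 0, 0.133, 0, 0, 0, 0.8, -0.001, 0, 0.133, 0, 0, 0, 0.8, -0.001, 0, 0.133, 0, 0, 0, 0, -0.001, 0, 0.133, 0, 0, 0, 0, -0.001, 0, 0.133, 0, 0, 0, 0, -0.001, 0, 0.133, 0, 0, 0, 0])

```text
time: 2.6
tool_pos: [442.5, -333.4, 30.4]
tcp_rot: [-3.141, -0.001, -0.533]
contact_force: [0.6, -0.1, 0.3]
grip_width: 45.9
```

Emit:
carry_out(moves=[0, 0, 0, 0, 0, 0, 0, 0, 0, 0, 0, 0, 0, 0, 0, 0, 0, 0, 0, 0, 0, 0, 0, -0.05, 0, 0, 0, 0, 0, 0, -0.12, 0, 0, 0, 0, 0, 0, -0.2, 0, 0, 0, 0, 0, 0, -0.2, 0, 0, 0, 0, 0, 0, -0.2, 0, 0, 0, 0])

```text
time: 3.4
tool_pos: [442.4, -333.4, 110.6]
tcp_rot: [-3.141, -0.002, -0.533]
contact_force: [0.3, 0.7, -1.5]
grip_width: 38.1
```

```bash
python3 -c "
from h import *
go(499,309.5,110,-14.6)"
```

```text
t 3.4 pos [ 442.4 -333.4  110.6] yaw -30.5 grip 38.1 F [ 0.3  0.7 -1.5]
norm shift [-6.9460e-01 -1.4564e+00  1.3000e-03] turn [-0.001 -0.003 -0.531] deg [ -0.   -0.1 -15.9]
```

Emit:
carry_out(moves=[-0.033, -0.07, 0, 0, 0, -0.06, 0, -0.08, -0.168, 0, 0, 0, -0.12, 0, -0.13, -0.273, 0, 0, 0, -0.2, 0, -0.18, -0.377, 0, 0, 0, -0.27, 0, -0.23, -0.482, 0, 0, 0, -0.34, 0, -0.28, -0.587, 0, 0, 0, -0.41, 0, -0.33, -0.692, 0, 0, 0, -0.48, 0, -0.36, -0.755, 0, 0, 0, -0.53, 0])

```text
time: 4.2
tool_pos: [470.3, 2.9, 109.0]
tcp_rot: [-3.141, 0.002, -0.252]
contact_force: [-0.5, -1.2, -1.3]
grip_width: 37.8
```

```bash
python3 -c "
from h import *
go(499,309.5,70,-14.6)"
```

```text
t 4.2 pos [470.3   2.9 109. ] yaw -14.4 grip 37.8 F [-0.5 -1.2 -1.3]
norm shift [-0.1216 -0.7601  0.098 ] turn [-0.001  0.004  0.005] deg [-0.   0.1  0.2]
```

Emit:
carry_out(moves=[-0.016, -0.1, 0, 0, 0, 0, 0, -0.035, -0.22, 0, 0, 0, 0, 0, -0.054, -0.34, 0, 0, 0, 0, 0, -0.073, -0.46, 0, 0, 0, 0, 0, -0.093, -0.58, 0.02, 0, 0, 0, 0, -0.11, -0.69, 0.06, 0, 0, 0, 0, -0.1215, -0.76, 0.098, 0, 0, 0.005, 0, -0.1215, -0.76, 0.098, 0, 0, 0.005, 0])

```text
time: 5.0
tool_pos: [496.5, 312.0, 65.8]
tcp_rot: [3.139, 0.007, -0.251]
contact_force: [-0.3, -0.2, -1.9]
grip_width: 37.7
```

```bash
cat >> h.py <<'E'
def rect(im,n,c,x,y,ang,L,W,z,col=(0,0,255)):
    th=np.radians(ang)
    for a,b in [(-L/2,-W/2),(L/2,-W/2),(L/2,W/2),(-L/2,W/2),(0,0)]:
        q=proj(n,(x+a*np.cos(th)-b*np.sin(th),y+a*np.sin(th)+b*np.cos(th),z),c); cv2.circle(im,(int(q[0]),int(q[1])),3,col,-1)
E
python3 -c "
from h import *
go(499,309.5,37,-14.6)
c=get_calibration('wrist');im=capture('wrist')[:,:,::-1].copy()
rect(im,'wrist',c,499,309.5,-14.6,144,62,16)
cv2.imwrite('pics/w2.png',im)"
```

```text
t 5.0 pos [496.5 312.   65.8] yaw -14.4 grip 37.7 F [-0.3 -0.2 -1.9]
norm shift [0.0081 0.0043 0.072 ] turn [0.005 0.013 0.008] deg [0.2 0.4 0.2]
```

View pics/w2.png

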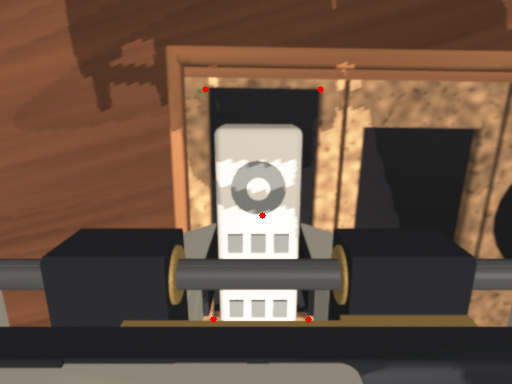

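The hollow's far edge is at columns 210–322, row 89, within about 1–2 mm of my prediction. Lowering and releasing next.

Emit:
carry_out(moves=[0.008, 0.004, 0.02, 0, 0.013, 0.008, 0, 0.008, 0.004, 0.045, 0, 0.013, 0.008, 0, 0.008, 0.004, 0.06, 0, 0.013, 0.008, 0, 0.008, 0.004, 0.069, 0, 0.013, 0.008, 0, 0.008, 0.004, 0.072, 0, 0.013, 0.008, 0, 0.008, 0.004, 0.073, 0, 0.013, 0.008, 0, 0.008, 0.004, 0.073, 0, 0.013, 0.008, 0, 0.008, 0.004, 0.073, 0, 0.013, 0.008, 0])

```text
time: 5.85
tool_pos: [499.7, 307.9, 38.1]
tcp_rot: [3.139, -0.001, -0.256]
contact_force: [-0.3, 0.8, -1.4]
grip_width: 37.6
```

Emit:
carry_out(moves=[0, 0, 0, 0, 0, 0, 0, 0, 0, 0, 0, 0, 0, 0.62, 0, 0, 0, 0, 0, 0, 0.62, 0, 0, 0, 0, 0, 0, 0.62, 0, 0, -0.02, 0, 0, 0, 0.62, 0, 0, -0.08, 0, 0, 0, 0.62, 0, 0, -0.18, 0, 0, 0, 0.62, 0, 0, -0.2, 0, 0, 0, 0.7])

```text
time: 6.65
tool_pos: [501.8, 309.2, 123.0]
tcp_rot: [-3.139, -0.007, -0.256]
contact_force: [0.8, 0.2, 0.2]
grip_width: 61.1
```

```bash
python3 -c "
from h import *
go(472.1,-55.4,110,-44.7)
cv2.imwrite('pics/w3.png',capture('wrist')[:,:,::-1])"
```

```text
t 6.65 pos [501.8 309.2 123. ] yaw -14.7 grip 61.1 F [0.8 0.2 0.2]
norm shift [0.1585 0.9007 0.0316] turn [-0.008 -0.013  1.001] deg [-0.2 -0.4 30. ]
```

View pics/w3.png

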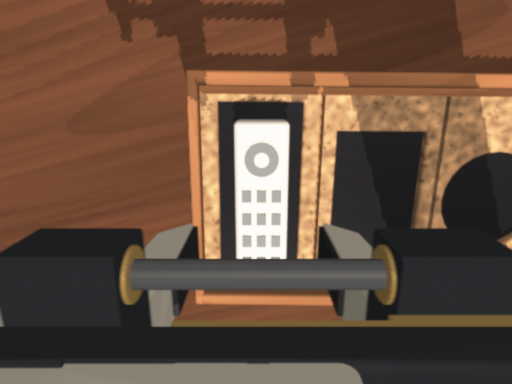

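The long remote lies centred in its hollow (columns 235–290, inside hollow columns 219–302). Next is the short one.

Emit:
carry_out(moves=[0.018, 0.1, 0, 0, 0, 0.12, 0.8, 0.038, 0.22, 0, 0, 0, 0.25, 0.8, 0.06, 0.34, 0, 0, 0, 0.38, 0.8, 0.081, 0.46, 0, 0, 0, 0.52, 0.8, 0.102, 0.58, 0, 0, 0, 0.65, 0.8, 0.123, 0.7, 0, 0, 0, 0.8, 0.8, 0.145, 0.82, 0.02, 0, 0, 0.92, 0.8, 0.158, 0.9, 0.03, -0.008, -0.013, 1, 0.8])

```text
time: 7.5
tool_pos: [470.5, -57.8, 109.3]
tcp_rot: [3.14, 0.001, -0.783]
contact_force: [-0.0, 0.5, 0.4]
grip_width: 73.6
```

```bash
python3 -c "
from h import *
go(472.1,-55.4,80,-44.7)
c=get_calibration('wrist');im=capture('wrist')[:,:,::-1].copy()
rect(im,'wrist',c,472.1,-55.4,-44.7,80,42,29)
cv2.imwrite('pics/w4.png',im)"
```

```text
t 7.5 pos [470.5 -57.8 109.3] yaw -44.9 grip 73.6 F [-0.   0.5  0.4]
norm shift [-0.0012 -0.0071  0.0733] turn [ 0.003  0.003 -0.006] deg [ 0.1  0.1 -0.2]
```

View pics/w4.png

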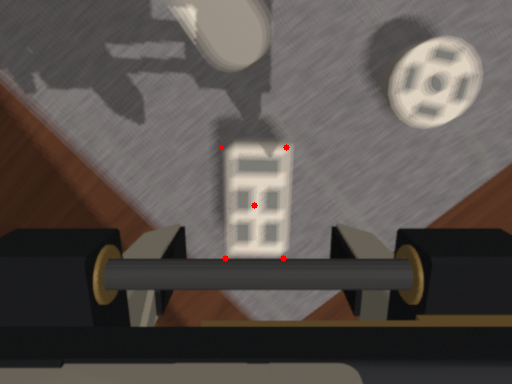

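The short remote is at columns 226–292, rows 143–256, within 3 mm of the prediction (blurred by motion). Descending.

Emit:
carry_out(moves=[-0.001, -0.007, 0.06, 0, 0, 0, 0.8, -0.001, -0.007, 0.12, 0, 0, 0, 0.8, -0.001, -0.007, 0.17, 0, 0, 0, 0.8, -0.001, -0.007, 0.192, 0, 0, 0, 0.8, -0.001, -0.007, 0.198, 0, 0, 0, 0.8, -0.001, -0.007, 0.198, 0, 0, 0, 0.8, -0.001, -0.007, 0.198, 0, 0, 0, 0, -0.001, -0.007, 0.198, 0, 0, 0, 0])

```text
time: 8.35
tool_pos: [472.6, -58.8, 30.5]
tcp_rot: [3.139, -0.0, -0.786]
contact_force: [0.4, -0.3, 0.0]
grip_width: 61.6
```

Emit:
carry_out(moves=[0, 0, 0, 0, 0, 0, 0, 0, 0, 0, 0, 0, 0, 0, 0, 0, 0, 0, 0, 0, 0, 0, 0, 0, 0, 0, 0, 0, 0, 0, -0.04, 0, 0, 0, 0, 0, 0, -0.12, 0, 0, 0, 0, 0, 0, -0.2, 0, 0, 0, 0, 0, 0, -0.2, 0, 0, 0, 0])

```text
time: 9.15
tool_pos: [474.8, -59.3, 113.8]
tcp_rot: [-3.141, -0.007, -0.786]
contact_force: [0.5, -0.5, -0.5]
grip_width: 41.6
```

```bash
python3 -c "
from h import *
go(475.8,223.5,70,-14.6)"
```

```text
t 9.15 pos [474.8 -59.3 113.8] yaw -45.1 grip 41.6 F [ 0.5 -0.5 -0.5]
norm shift [-0.4993 -0.5011  0.1067] turn [ 0.002 -0.013 -1.015] deg [  0.1  -0.4 -30.5]
```

Emit:
carry_out(moves=[-0.05, -0.05, 0, 0, 0, -0.1, 0, -0.12, -0.12, 0, 0, 0, -0.24, 0, -0.2, -0.2, 0, 0, 0, -0.4, 0, -0.28, -0.28, 0, 0, 0, -0.56, 0, -0.36, -0.36, 0, 0, 0, -0.72, 0, -0.44, -0.44, 0.03, 0, 0, -0.88, 0, -0.498, -0.5, 0.08, 0, 0, -1, 0, -0.498, -0.5, 0.1, 0, 0, -1, 0])

```text
time: 9.95
tool_pos: [474.2, 226.1, 70.1]
tcp_rot: [3.138, -0.004, -0.257]
contact_force: [-0.2, 0.4, -0.5]
grip_width: 41.8
```

Emit:
carry_out(moves=[0, 0, 0, 0, 0, 0, 0, 0, 0, 0, 0, 0, 0, 0, 0, 0, 0, 0, 0, 0, 0, 0, 0, 0, 0, 0, 0, 0, 0, 0, 0, 0, 0, 0, 0, 0, 0, 0, 0, 0, 0, 0, 0, 0, 0, 0, 0, 0, 0, 0, 0, 0, 0, 0, 0, 0])

```text
time: 10.75
tool_pos: [474.2, 226.0, 70.2]
tcp_rot: [3.138, -0.004, -0.257]
contact_force: [-0.9, 0.7, -1.3]
grip_width: 41.7
```

```bash
python3 -c "
from h import *
go(478.5,223,37,-14.6)
c=get_calibration('wrist');im=capture('wrist')[:,:,::-1].copy()
rect(im,'wrist',c,475.8,223,-14.6,104,66,16)
cv2.imwrite('pics/w5.png',im)"
```

```text
t 10.75 pos [474.2 226.   70.2] yaw -14.7 grip 41.7 F [-0.9  0.7 -1.3]
norm shift [0.0119 0.0044 0.083 ] turn [ 0.006 -0.007 -0.004] deg [ 0.2 -0.2 -0.1]
```

View pics/w5.png

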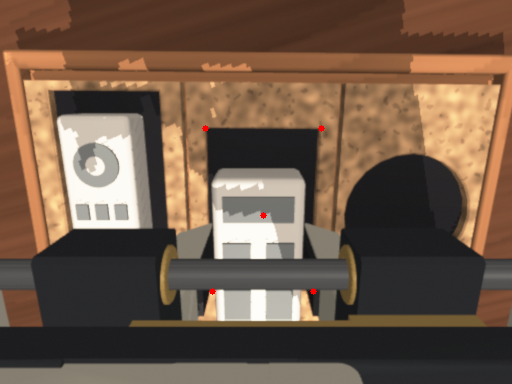

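The short remote is held straight and its hollow (columns 207–318, far edge row 129) matches the prediction. Lowering.

Emit:
carry_out(moves=[0.012, 0.004, 0.02, 0.006, -0.007, 0, 0, 0.012, 0.004, 0.045, 0.006, -0.007, 0, 0, 0.012, 0.004, 0.065, 0.006, -0.007, 0, 0, 0.012, 0.004, 0.078, 0.006, -0.007, 0, 0, 0.012, 0.004, 0.083, 0.006, -0.007, 0, 0, 0.012, 0.004, 0.083, 0.006, -0.007, 0, 0, 0.012, 0.004, 0.083, 0.006, -0.007, 0, 0, 0.012, 0.004, 0.083, 0.006, -0.007, 0, 0])

```text
time: 11.6
tool_pos: [478.2, 223.1, 36.9]
tcp_rot: [3.141, 0.001, -0.257]
contact_force: [-1.7, 0.5, 1.8]
grip_width: 41.6
```

Emit:
carry_out(moves=[0, 0, 0, 0, 0, 0, 0, 0, 0, 0, 0, 0, 0, 0.62, 0, 0, 0, 0, 0, 0, 0.62, 0, 0, 0, 0, 0, 0, 0.62, 0, 0, -0.02, 0, 0, 0, 0.62, 0, 0, -0.08, 0, 0, 0, 0.62, 0, 0, -0.18, 0, 0, 0, 0.62, 0, 0, -0.2, 0, 0, 0, 0.7])

```text
time: 12.4
tool_pos: [480.6, 223.9, 121.3]
tcp_rot: [-3.138, -0.006, -0.257]
contact_force: [0.1, 0.4, -0.2]
grip_width: 60.8
```

```bash
python3 -c "
from h import *
go(449,-190,110,-44.7)
cv2.imwrite('pics/w6.png',capture('wrist')[:,:,::-1])"
```

```text
t 12.4 pos [480.6 223.9 121.3] yaw -14.7 grip 60.8 F [ 0.1  0.4 -0.2]
norm shift [0.1861 1.021  0.0259] turn [-0.009 -0.009  1.   ] deg [-0.3 -0.3 30. ]
```

View pics/w6.png

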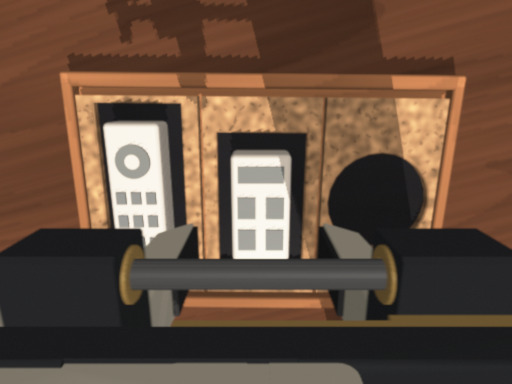

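Both remotes are seated; the short one is at columns 232–290 within hollow columns 218–306. Next is the round one.

Emit:
carry_out(moves=[0.018, 0.1, 0, 0, 0, 0, 0.9, 0.04, 0.22, 0, 0, 0, 0, 0.9, 0.062, 0.34, 0, 0, 0, 0, 0.9, 0.084, 0.46, 0, 0, 0, 0, 0.9, 0.106, 0.58, 0, 0, 0, 0, 0.9, 0.128, 0.7, 0, 0, 0, 0, 0.9, 0.15, 0.82, 0.02, 0, 0, 0, 0.9, 0.172, 0.94, 0.026, -0.009, -0.009, 0, 0.9])

```text
time: 13.25
tool_pos: [450.2, -158.9, 108.5]
tcp_rot: [3.141, 0.001, -0.257]
contact_force: [1.5, 0.2, -0.4]
grip_width: 82.8
```

```bash
python3 -c "
from h import *
go(449,-190,80,-14.6)"
```

```text
t 13.25 pos [ 450.2 -158.9  108.5] yaw -14.7 grip 82.8 F [ 1.5  0.2 -0.4]
norm shift [0.0168 0.0758 0.0714] turn [ 0.002  0.002 -0.004] deg [ 0.1  0.1 -0.1]
```

Emit:
carry_out(moves=[0.016, 0.075, 0, 0, 0, 0, 0.9, 0.016, 0.075, 0.03, 0, 0, 0, 0.9, 0.016, 0.075, 0.06, 0, 0, 0, 0.9, 0.016, 0.075, 0.07, 0, 0, 0, 0.9, 0.016, 0.075, 0.07, 0, 0, 0, 0.9, 0.016, 0.075, 0.07, 0, 0, 0, 0.9, 0.016, 0.075, 0.07, 0, 0, 0, 0.9, 0.016, 0.075, 0.07, 0, 0, 0, 0.9])

```text
time: 14.05
tool_pos: [449.1, -189.5, 81.0]
tcp_rot: [3.14, 0.0, -0.256]
contact_force: [-0.3, 0.3, 0.3]
grip_width: 82.9
```

```bash
python3 -c "
from h import *
go(449,-190,30,-14.6)
c=get_calibration('wrist');im=capture('wrist')[:,:,::-1].copy()
rect(im,'wrist',c,449,-190,-14.6,54,54,29)
cv2.imwrite('pics/w7.png',im)"
```

```text
t 14.05 pos [ 449.1 -189.5   81. ] yaw -14.7 grip 82.9 F [-0.3  0.3  0.3]
norm shift [0.0002 0.001  0.1275] turn [ 0.002  0.    -0.003] deg [ 0.1  0.  -0.1]
```

View pics/w7.png

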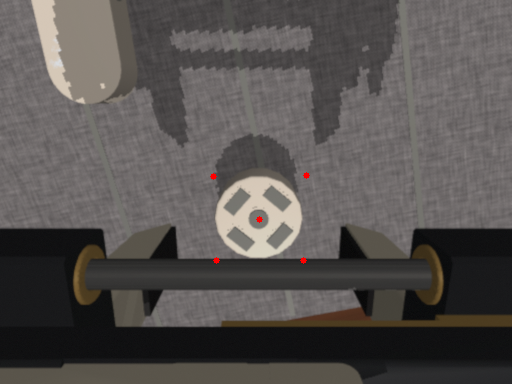

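The round remote's dot at (259,218) coincides with the prediction, and the key cross is visible. Gripping.

Emit:
carry_out(moves=[0, 0.001, 0.05, 0, 0, 0, 0.9, 0, 0.001, 0.095, 0, 0, 0, 0.9, 0, 0.001, 0.12, 0, 0, 0, 0.9, 0, 0.001, 0.127, 0, 0, 0, 0.9, 0, 0.001, 0.127, 0, 0, 0, 0.9, 0, 0.001, 0.127, 0, 0, 0, 0, 0, 0.001, 0.127, 0, 0, 0, 0, 0, 0.001, 0.127, 0, 0, 0, 0])

```text
time: 14.9
tool_pos: [449.2, -190.2, 30.7]
tcp_rot: [3.14, -0.001, -0.256]
contact_force: [0.4, -0.7, -0.6]
grip_width: 63.1
```

Emit:
carry_out(moves=[0, 0, 0, 0, 0, 0, 0, 0, 0, 0, 0, 0, 0, 0, 0, 0, 0, 0, 0, 0, 0, 0, 0, 0, 0, 0, 0, 0, 0, 0, -0.04, 0, 0, 0, 0, 0, 0, -0.12, 0, 0, 0, 0, 0, 0, -0.2, 0, 0, 0, 0, 0, 0, -0.2, 0, 0, 0, 0])

```text
time: 15.7
tool_pos: [451.1, -191.2, 114.1]
tcp_rot: [3.138, -0.008, -0.256]
contact_force: [0.9, -0.4, -0.5]
grip_width: 53.6
```

```bash
python3 -c "
from h import *
go(452.8,137.8,80,-14.6)"
```

```text
t 15.7 pos [ 451.1 -191.2  114.1] yaw -14.7 grip 53.6 F [ 0.9 -0.4 -0.5]
norm shift [-0.2052 -0.7969  0.0808] turn [ 0.007 -0.015 -0.003] deg [ 0.2 -0.4 -0.1]
```

Emit:
carry_out(moves=[-0.025, -0.1, 0, 0, 0, 0, 0, -0.055, -0.215, 0, 0, 0, 0, 0, -0.085, -0.33, 0, 0, 0, 0, 0, -0.115, -0.445, 0, 0, 0, 0, 0, -0.145, -0.56, 0, 0, 0, 0, 0, -0.175, -0.68, 0.01, 0, 0, 0, 0, -0.205, -0.797, 0.05, 0, 0, 0, 0, -0.205, -0.797, 0.08, 0, 0, 0, 0])

```text
time: 16.5
tool_pos: [451.9, 142.6, 79.1]
tcp_rot: [3.139, -0.007, -0.25]
contact_force: [0.2, -1.3, -0.7]
grip_width: 53.2
```

Emit:
carry_out(moves=[0, 0, 0.005, 0, 0, 0, 0, 0, 0, 0.01, 0, 0, 0, 0, 0, 0, 0.015, 0, 0, 0, 0, 0, 0, 0.015, 0, 0, 0, 0, 0, 0, 0.015, 0, 0, 0, 0, 0, 0, 0.015, 0, 0, 0, 0, 0, 0, 0.015, 0, 0, 0, 0, 0, 0, 0.015, 0, 0, 0, 0])

```text
time: 17.3
tool_pos: [452.0, 142.5, 73.3]
tcp_rot: [3.139, -0.008, -0.251]
contact_force: [0.7, -0.5, -0.6]
grip_width: 53.4
```

```bash
python3 -c "
from h import *
go(452.8,137.8,37,-14.6)
c=get_calibration('wrist');im=capture('wrist')[:,:,::-1].copy()
rect(im,'wrist',c,452.8,137.8,-14.6,76,76,16)
cv2.imwrite('pics/w8.png',im)"
```

```text
t 17.3 pos [452.  142.5  73.3] yaw -14.4 grip 53.4 F [ 0.7 -0.5 -0.6]
norm shift [0.0041 0.0106 0.0907] turn [ 0.005 -0.014  0.008] deg [ 0.2 -0.4  0.2]
```

View pics/w8.png

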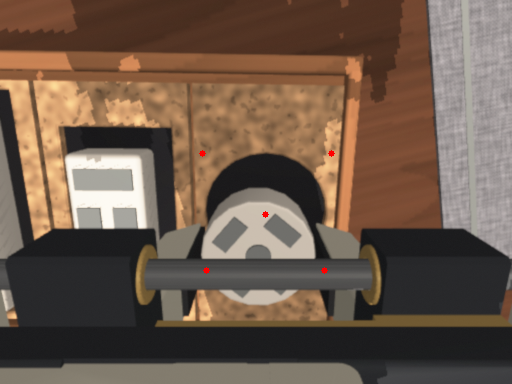

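The round hollow spans columns 206–325 with its far edge at row 154, matching the prediction. Lowering with the 5 mm sideways correction.

Emit:
carry_out(moves=[0.004, 0.011, 0.02, 0.005, -0.014, 0, 0, 0.004, 0.011, 0.045, 0.005, -0.014, 0, 0, 0.004, 0.011, 0.07, 0.005, -0.014, 0, 0, 0.004, 0.011, 0.085, 0.005, -0.014, 0, 0, 0.004, 0.011, 0.09, 0.005, -0.014, 0, 0, 0.004, 0.011, 0.091, 0.005, -0.014, 0, 0, 0.004, 0.011, 0.091, 0.005, -0.014, 0, 0, 0.004, 0.011, 0.091, 0.005, -0.014, 0, 0])

```text
time: 18.15
tool_pos: [451.9, 137.6, 37.0]
tcp_rot: [3.141, 0.001, -0.25]
contact_force: [-3.0, -0.6, 9.5]
grip_width: 52.8
```

Emit:
carry_out(moves=[0, 0, 0, 0, 0, 0, 0, 0, 0, 0, 0, 0, 0, 0.74, 0, 0, 0, 0, 0, 0, 0.74, 0, 0, 0, 0, 0, 0, 0.74, 0, 0, -0.02, 0, 0, 0, 0.74, 0, 0, -0.08, 0, 0, 0, 0.74, 0, 0, -0.18, 0, 0, 0, 0.74, 0, 0, -0.3, 0, 0, 0, 0.74])

```text
time: 18.95
tool_pos: [451.0, 137.5, 157.8]
tcp_rot: [3.139, 0.004, -0.25]
contact_force: [1.6, -0.6, 0.4]
grip_width: 67.9
```

Emit:
carry_out(moves=[0, 0.1, -0.1, 0, 0, 0, 0.8, 0, 0.2, -0.1, 0, 0, 0, 0.8, 0, 0.3, -0.2, 0, 0, 0, 0.8, 0, 0.4, -0.2, 0, 0, 0, 0.8, 0, 0.5, -0.2, 0, 0, 0, 0.8, 0, 0.6, -0.2, 0, 0, 0, 0.8, 0, 0.6, -0.2, 0, 0, 0, 0.8, 0, 0.6, -0.2, 0, 0, 0, 0.8])

```text
time: 19.75
tool_pos: [391.7, -95.3, 238.6]
tcp_rot: [3.14, 0.004, -0.253]
contact_force: [-0.2, 0.4, 0.5]
grip_width: 73.4
```

```bash
python3 -c "
from h import *
print(get_obs()['tool_pos'],get_obs()['time'])
im=capture('top')[:,:,::-1].copy(); cv2.imwrite('pics/top9.png',im)
cv2.imwrite('pics/c9.png',cv2.resize(im[150:250,130:250],None,fx=6,fy=6,interpolation=cv2.INTER_CUBIC))
im=capture('scene')[:,:,::-1].copy(); 
cv2.imwrite('pics/s9.png',cv2.resize(im[170:260,270:400],None,fx=6,fy=6,interpolation=cv2.INTER_CUBIC))"
```

```text
[391.71577693 -95.33737885 238.62677115] 19.75
```

View pics/top9.png

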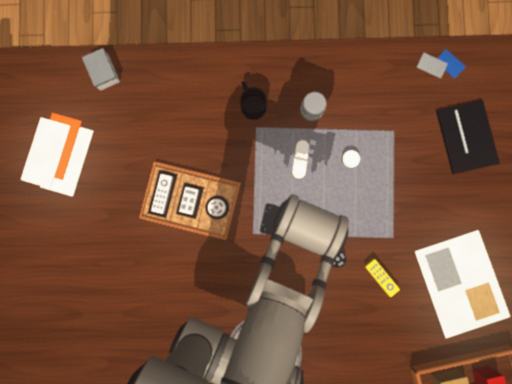

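View pics/c9.png

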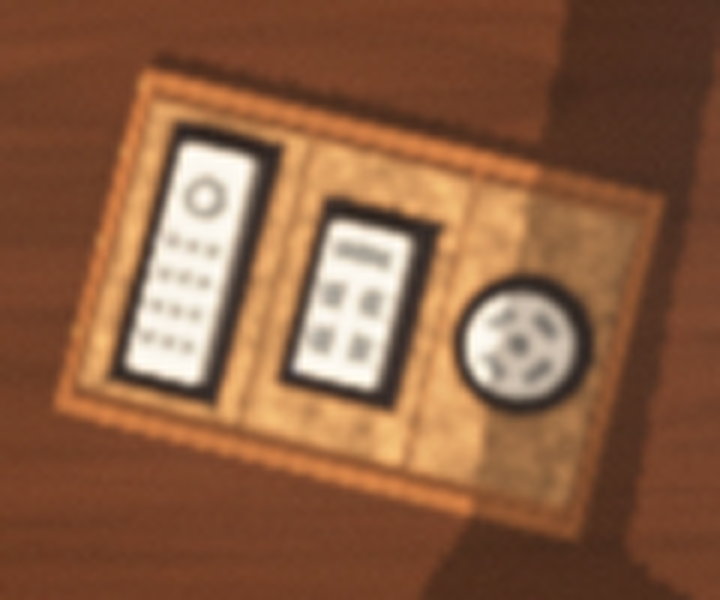

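View pics/s9.png

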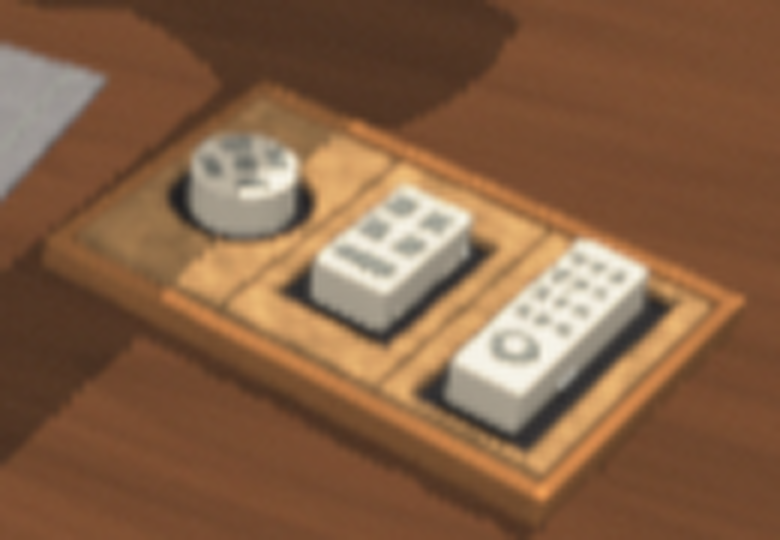

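All three remotes lie in their hollows with dark felt visible on every side. The case, tin, mug and can are at their original pixels: case (301,158), tin (351,158), mug (254,101), can (314,104). I'll let the arm settle, then hand in.

Emit:
carry_out(moves=[0, 0, 0, 0, 0, 0, 0.8, 0, 0, 0, 0, 0, 0, 0.8, 0, 0, 0, 0, 0, 0, 0.8, 0, 0, 0, 0, 0, 0, 0.8, 0, 0, 0, 0, 0, 0, 0.8, 0, 0, 0, 0, 0, 0, 0.8, 0, 0, 0, 0, 0, 0, 0.8, 0, 0, 0, 0, 0, 0, 0.8])

```text
time: 20.65
tool_pos: [392.0, -94.2, 238.5]
tcp_rot: [3.14, 0.004, -0.25]
contact_force: [-0.2, -0.3, 0.3]
grip_width: 73.6
```

```bash
python3 - <<'E'
from h import *
def w(p,z): return np.mean([ray("top",(u+.5)/6-.5+130,(v+.5)/6-.5+150,z)[:2] for u,v in p],axis=0)
print("long",w([(175,137),(258,155),(207,390),(125,373)],35)-w([(175,122),(283,148),(217,404),(110,380)],16))
print("short",w([(335,218),(415,235),(375,392),(292,375)],35)-w([(325,198),(442,225),(397,411),(280,382)],16))
print("round",w([(520,344)],35)-w([(524,344)],16))
print(close_job())
E
```

```text
long [-1.39196508 -1.66857293]
short [-1.43864411  0.41592766]
round [-0.60113467  0.16116814]
the job is handed in; nothing more can be done
None
```

All three remotes are in their own hollows, keys up and released, and I handed the job in at about 20.7 s of the 80 s allowed. The hand-in reports no verdict.

- **Placement:** in the last top picture, each remote's centre was within about 2.5 mm of its hollow's centre: long 2.2 mm, short 1.5 mm, round 0.6 mm. The scene camera showed them sitting flat and inside the hollows. I had no direct reading of how deep they sit or how level they are.
- **Objects to leave:** the glasses case, mint tin, mug and can looked unmoved in the top picture, judged by eye.
- **Forces:** the highest tool force reported at the end of a move was about 10 N, as the round remote touched down. The arm was clear of everything when I handed in.
- **Disagreements:** none of the checks failed. The arm stopped up to 5 mm off target in some moves, which I corrected before each release.

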